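# Angle a bar past the post into the stock bay

## Task

Push the aluminium bar across the bench into the three-sided stock bay: angle it, end first, past the steel post, then swing the other end in, so that it lies inside the bay flush along the back wall. Only nudge it along with the fingertips, without gripping it, lifting it, tipping it or ramming it, and leave the other things on the bench where they are.

Things in the scene. Friction and masses are not known exactly. Their poses are not given: they have to be found in the camera images.
- bar: The bare aluminium bar, 240 mm long (its y axis), 30 mm wide (its x axis), 25 mm high, 0.33 to 0.68 kg (slides at some 3 to 10 N), loose and flat on the bench. Origin: centre of its underside. Its two ends are alike.
- bay: Fixed bay of bare metal walls 22 mm high and 10 mm thick, standing on the bench (no floor of its own; the bench surface runs through). Origin: at bench level on the inner face of the back wall, midway along it. Its x axis points through the back wall, away from the robot; y runs along the back wall (to the robot's left). Inside it is 310 mm long (y from -155 to +155 mm) and 60 mm deep (x from -60 mm, the open front facing the robot, to 0).
- post: Fixed round steel post, 36 mm in diameter, 70 mm tall, standing upright in front of the bay's right half, about 80 mm in front of the back wall and 78 mm right of the bay's middle. Origin: centre of its foot. The bar cannot enter broadside between the post and the left wall; its right end must go in behind the post first. Touching the post or the bay walls is allowed.
- steel_block: Bystander, not to be moved: steel machined block with holes, 60 x 85 x 45 mm, right of the post. Origin: under it, at bench level.
- printed_part: Bystander, not to be moved: white printed open square housing, 55 x 55 x 35 mm, behind the bay's back wall. Origin: under it, at bench level.
- cap_screw: Bystander, not to be moved: steel cap screw standing on its head, 30 mm across, 60 mm tall, left of the bay. Origin: under it, at bench level.
- screwdriver: Bystander, not to be moved: screwdriver lying on the bench, right and in front of the post. Origin: under it, at bench level.
- caliper: Bystander, not to be moved: steel sliding caliper, 230 mm long, lying far to the right. Origin: under it, at bench level.
- wrench: Bystander, not to be moved: wrench lying far to the left. Origin: under it, at bench level.
Not all that is in view belongs to the job. Of the things shaped like the bar, the aluminium one is meant.

How it is judged (in metres and radians):
On the way:
1. the bar stands angled with its leading end in behind the post (angle between the y axis of bar and the y axis of bay, either way round above 0.15 rad and x of bar in the frame of bay above -0.1 m and y of bar in the frame of bay below 0.045 m), for 0.1 s.
At the end, for the whole second after the job is handed in: The bar rests flat on the bench inside the bay, along the back wall: its middle within 8 mm of touching the wall, within 0.06 rad of parallel to it, at rest (x of bar in the frame of bay between -0.023 and -0.01 m and y of bar in the frame of bay between -0.037 and 0.037 m and angle between the y axis of bar and the y axis of bay, either way round below 0.06 rad and height (world z) of bar below 0.004 m and angle between bar's own z axis and vertical below 0.05 rad and linear speed of bar below 0.01 m/s).
It fails at once if the bar is lifted or tipped (height (world z) of bar above 0.01 m or angle between bar's own z axis and vertical above 0.12 rad).
It fails at once if the bar is gripped or rammed (fingers press on it with more than 35 N) (contact force between the fingers and bar above 35 N).
It fails at once if a bystander is moved by more than 15 mm (distance of any of steel_block, printed_part, cap_screw, screwdriver, caliper, wrench from where it was at the start of the episode above 0.015 m).
It also fails if it takes over 56 s, if anything falls off the work surface, if the arm or the gripper's body presses on something with over 40 N, if the wrist force passes 120 N, or if a joint passes its speed limit or range.

## Robot

A 6-joint arm with a two-finger parallel gripper is mounted at the origin on the work surface. World frame = base frame: x ahead of the robot, y to its left, z up, the work surface at z = 0. Lengths are in mm, angles in rad, forces in N, time in s.
With the tool pointing down it reaches from about 350 to 775 mm from the base axis. Payload 7.3 kg.
Tool frame: the origin (TCP) lies midway between the tips of the shut fingers; the grasp point (between the pads) lies 19 mm behind it; z points along the fingers, y is the line along which they close (so a half turn about z gives the same grasp; the last joint's range is limited). The gripper opens to 92 mm and grips with 3 to 60 N. Pads are 19 mm wide; open, the fingers measure 130 mm over their backs; the gripper's body (75 mm by 190 mm) begins 47 mm behind the grasp point.
Start: joints at [1.138, 0.342, 1.524, -0, 1.275, -0.146], TCP at [148.499, 503.58, 226.741] pointing down, gripper open.
Joint ranges: [-2.53, 2.53], [-0.77, 2.02], [0.04, 2.7], [-1, 4.14], [0.28, 2.66], [-3.11, 3.11]. Speed limits (rad/s): [2.57, 2.57, 3.14, 3.14, 3.14, 3.14].

## Interface

Orientations are given as [roll, pitch, yaw] about the fixed x, y, z axes, in that order (R = Rz(yaw) Ry(pitch) Rx(roll)).
In Python, from plant import get_obs, capture, camera_model, close_job, search_frame, regions_of, pinpoint gives the robot as it stands. The module is installed in compiled form; this text tells all that it offers.
- The arm moves only by the shell command python3 -m pendant 'ROWS'. ROWS is JSON, one flat list of numbers, 7 for each row, row after row: the shift along the tool's x, y, z in units of 30 mm (1.0 is 30 mm), then the turn, a rotation vector about the tool's x, y, z in units of 4 degrees (1.0 is 4 degrees), then the closure, from -1 (fully open) to 1 (shut), so that 0 is half open. In form: [dx, dy, dz, wx, wy, wz, gripper, dx, dy, dz, wx, wy, wz, gripper, ...]. A call has 1 to 12 rows; each row shifts and turns the commanded pose from where the row before left it, along the tool's axes as they then stand; what a row does not reach is not made up. A row lasts 1/10 s, in which the tool goes at most 50 mm and 8.59 degrees, less where a joint would pass 70% of its speed; a pose out of reach is approached as far as the arm can. A call with a number of a shift or a turn outside -1 to 1 is refused whole. A call with a gripper value outside its range is refused whole. The fingers move at their own pace and stop on an object; the grip force is fixed at half the most. Time passes only in rows, so rows that do not move let the fingers close. It gives the time, the measured TCP pose, the force, the opening and the grip force at its end, in the units of the state.
- get_obs(): the state, without advancing time (a new reading comes with each control period).
- capture(name): name is "scene" or "top" or "wrist"; returns the picture (400x640x3 uint8, red, green, blue); there is no depth.
- camera_model(name): a dict with "fov_y" (degrees; the focal length in pixels is half the picture's height over the tangent of half this angle, whatever the lens; pixels are square), "cx", "cy" (the principal point, pixels), "pose" (4x4, takes a point from camera to world coordinates). Camera axes: x right, y up, looking along -z (the intrinsics and any distortion apply to the point x, -y, -z); pixel columns grow to the right and rows downward; lengths in mm; the calibration is good to about 2 mm. A picture is of the moment at which its call begins: read the wrist's pose just before it. camera_model takes no time and is no camera call; for the wrist camera it gives the pose at the moment of the call.
- close_job(): hands the job in; it is judged then, once.
Trained networks look in the newest picture that a camera, given by its name, has taken for a name from the list of things; names that differ only in an ending like _2 or _b are one class to them, and where a whole thing is asked for, a point or a joint stands for the part that bears it (a point fixed in the world has none). Each returns a list of dicts, best first, with "score" (0 to 1); they miss things now and then, are a little off and sometimes report something else, mostly with a low value. They report only what shows in the picture. A call takes as long as a camera call. They do not tell look-alikes from the thing itself.
- search_frame(camera, thing): "location" ([column, row] in pixels, amid what is visible of it).
- regions_of(camera, thing): "pixels" (400x640 bool, what is visible of it) and "location" ([column, row] in pixels, amid what is visible of it).
- pinpoint(camera, thing): "location" ([column, row] in pixels: a listed point, or the origin of a listed thing).
The state is a dict: "time": time; "joint_positions": joint angles; "dq": joint speeds; "tau": joint torques, N m; "tool_pos": TCP position; "tcp_rot": TCP orientation; "contact_force": force on the tool from outside, world axes, zero at the start; "moment": the same for the moment, N m; "grip_width": finger opening in mm; "finger_force": force on a finger pad.
Only numpy, scipy, OpenCV 4.12 (cv2) and the standard library are available. Lean on these libraries where they do the work, as an engineer would, in place of code of your own. Each camera call takes 0.05 s, during which the arm holds its last target. There are 200 camera calls.

## Working session

There is one attempt and no reset: what is moved stays moved. The work goes in short steps, Python scripts to look and compute and a shell command to move; the robot and the scene stay as the last step left them, time stands still between calls to the robot, and variables do not carry over. Pictures are saved under pics/ and viewed, at most 10 in all, crops included, and the job is handed in when it is done.

```bash
mkdir -p pics; ls; cat > h.py <<'E'
import numpy as np, cv2
from plant import *
def ray(cam,px,z=0.):
    m=camera_model(cam); f=200/np.tan(np.radians(m["fov_y"])/2)
    P=np.array(m["pose"]); d=P[:3,:3]@np.array([(px[0]-m["cx"])/f,-(px[1]-m["cy"])/f,-1.])
    o=P[:3,3]; return o+d*(z-o[2])/d[2]
def proj(cam,p):
    m=camera_model(cam); f=200/np.tan(np.radians(m["fov_y"])/2)
    P=np.array(m["pose"]); c=P[:3,:3].T@(np.array(p)-P[:3,3]); return [m["cx"]+f*c[0]/-c[2], m["cy"]-f*c[1]/-c[2]]
def save(cam,n):
    im=capture(cam); cv2.imwrite(f"pics/{n}.png",im[:,:,::-1]); return im
E
python3 - <<'E'
from h import *
o=get_obs(); print(o["tool_pos"],o["tcp_rot"],o["time"])
for c in("top","scene"):
    save(c,c+"0"); m=camera_model(c); print({k:(np.round(v,3).tolist() if k=="pose" else v) for k,v in m.items()})
for t in ["bar","bay","post","steel_block","cap_screw","screwdriver"]:
    for r in pinpoint("top",t)[:3]: print(t,round(r["score"],2),np.round(r["location"]),np.round(ray("top",r["location"])))
for r in regions_of("top","bar")[:3]:
    print(r["score"],r["location"],cv2.minAreaRect(np.argwhere(r["pixels"])[:,::-1].astype(np.float32)))
E
```

```text
pics
[148.31028224 503.17519358 226.03864884] [-3.14001110e+00 -2.33657697e-04  2.85477031e+00] 0.0
{'fov_y': 54.264538342261524, 'cx': 321.66999201651856, 'cy': 205.3094699559711, 'pose': [[0.021, 0.997, -0.075, 424.505], [-1.0, 0.021, -0.001, -19.066], [0.0, 0.075, 0.997, 1239.633], [0.0, 0.0, 0.0, 1.0]]}
{'fov_y': 48.84343943863584, 'cx': 321.61950599596906, 'cy': 198.2843801139133, 'pose': [[-0.429, -0.701, 0.57, 1259.685], [0.903, -0.34, 0.261, 333.497], [0.011, 0.627, 0.779, 1031.814], [0.0, 0.0, 0.0, 1.0]]}
bar 0.58 [274. 217.] [479. 132.   0.]
bar 0.57 [193. 275.] [290. 383.   0.]
bar 0.56 [403. 291.] [ 253. -278.    0.]
bay 0.8 [304. 155.] [680.  42.   0.]
bay 0.6 [350. 228.] [ 448. -110.    0.]
post 0.45 [330. 177.] [608. -41.   0.]
steel_block 0.55 [386. 184.] [ 592. -222.    0.]
cap_screw 0.62 [237. 167.] [635. 258.   0.]
screwdriver 0.71 [353. 227.] [ 452. -119.    0.]
screwdriver 0.49 [236. 166.] [638. 261.   0.]
0.97 [189.2, 278.3] ((191.6570281982422, 280.5692138671875), (77.48876953125, 10.923526763916016), 17.78388786315918)
0.96 [406.2, 293.0] ((406.92510986328125, 293.1345520019531), (79.82171630859375, 12.098594665527344), 76.82744598388672)
0.71 [272.7, 216.8] ((270.4561462402344, 214.8750457763672), (11.124545097351074, 77.49107360839844), 70.66519165039062)
```

```bash
python3 - <<'E'
import cv2
im=cv2.imread("pics/top0.png")[100:330,140:450]
cv2.imwrite("pics/topc.png",cv2.resize(im,None,fx=2.55,fy=2.55,interpolation=cv2.INTER_CUBIC))
E
```

```text
(no output)
```

View pics/topc.png

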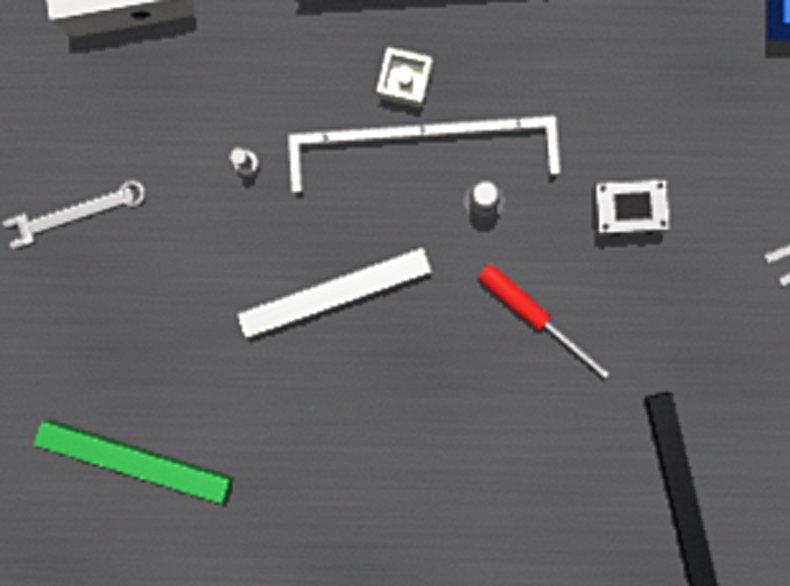

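View pics/scene0.png

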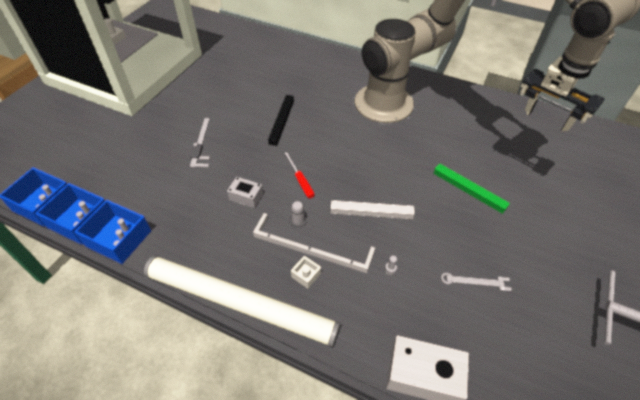

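The image shows three bar-shaped things: green at (190,279), black at (407,293) and bare white/metal at (272,217). The last is the bare aluminium one and is confirmed in the enlarged crop. It lies at crop (240–430, 250–337), the bay at crop (290–555, 117–190) and the post top at (486,190). The bar's right end already leads.

```bash
cat >> h.py <<'E'
def bayframe():
    # bay from top0 crop corners: outer back edge, top z=22
    c=lambda p:(p[0]/2.55+140-.3,p[1]/2.55+100-.3)
    L=ray("top",c((289,135)),22)[:2]; R=ray("top",c((555,117)),22)[:2]
    y=(L-R)/np.linalg.norm(L-R); x=np.array([y[1],-y[0]])
    o=(L+R)/2-10*x; return o,x,y,np.linalg.norm(L-R)
def bar(cam="top",near=None):
    """centre, angle of bar (world) from largest bar region that is unsaturated/bright"""
    im=capture(cam); out=[]
    for r in regions_of(cam,"bar"):
        m=r["pixels"]; med=np.median(im[m],0)
        if med.min()<120: continue
        p=np.array([ray(cam,q,25)[:2] for q in np.argwhere(m)[:,::-1]],np.float32)
        (cx,cy),(a,b),t=cv2.minAreaRect(p)
        box=cv2.boxPoints(((cx,cy),(a,b),t)); e=[box[1]-box[0],box[2]-box[1]]
        v=max(e,key=np.linalg.norm); v=v/np.linalg.norm(v); v=v*np.sign(v[1])
        out.append((r["score"],np.array([cx,cy]),v,sorted((a,b))))
    return out
def tobay(p):
    o,x,y,_=BAY; d=np.array(p)[:2]-o; return np.array([d@x,d@y])
E
python3 - <<'E'
from h import *
import h
h.BAY=o,x,y,l=bayframe(); print("bay",o,x,y,l,"expect 330")
c=lambda p:(p[0]/2.55+140-.3,p[1]/2.55+100-.3)
P=ray("top",c((486,190)),70); print("post",P,tobay(P))
for b in bar(): print(b[0],b[1],b[2],b[3],tobay(b[1]),"ang in bay",np.arctan2(-(b[2]@x),b[2]@y))
for n,q in dict(rb=(424,248),rf=(432,270),lb=(238,317)).items(): w=ray("top",c(q),25); print(n,w,tobay(w))
E
```

```text
bay [683.39019458  37.36875701] [0.99601763 0.0891565 ] [-0.0891565   0.99601763] 330.63724549574647 expect 330
post [607.40668205 -41.58945618  70.        ] [-82.72055591 -71.86934837]
0.91 [483.46887207 140.82470703] [-0.36224183  0.93208414] [29.391265869140625, 235.86773681640625] [-189.90139146  120.86823533] ang in bay 0.2813969185811201
0.57 [ 595.36334229 -219.6051178 ] [-0.08750063  0.99616444] [64.66656494140625, 92.01663208007812] [-110.58718781 -248.1023437 ] ang in bay -0.0016623630100880639
rb [541.14790313  32.16441113  25.        ] [-142.13983123    7.49820449]
rf [514.31447087  21.73419961  25.        ] [-169.79632397   -0.49809519]
lb [451.95317011 256.92223701  25.        ] [-210.94073689  239.31325161]
```

```bash
cat >> h.py <<'E'
def todo(x,y,z,yaw):
    """remaining delta in tool units; yaw turn is about tool z (down)"""
    o=get_obs(); p=np.array(o["tool_pos"]); a=o["tcp_rot"][2]
    R=lambda a:np.array([[np.cos(a),np.sin(a),0],[np.sin(a),-np.cos(a),0],[0,0,-1]])
    d=np.array([x,y,z])-p; dy=(yaw-a+np.pi)%(2*np.pi)-np.pi
    print("t",round(o["time"],2),"tcp",np.round(p,1),"rot",np.round(o["tcp_rot"],3),"F",np.round(o["contact_force"],1))
    print("shift now",np.round(R(a).T@d/30,2),"shift after turn",np.round(R(yaw).T@d/30,2),"wz",round(-np.degrees(dy)/4,2))
E
R="0,0,0,0,0,-1,-1"
python3 -m pendant '[0,0,0,0,0,-1,-1, 0,0,0,0,0,-1,-1, 0,0,0,0,0,-1,-1, 0,0,0,0,0,-1,-1, 0,0,0,0,0,-1,-1, 0,0,0,0,0,-1,-1, 0,0,0,0,0,-1,-1, 0,0,0,0,0,-1,-1, 0,0,0,0,0,-1,-1, 0,0,0,0,0,-0.4,-1]'
python3 -m pendant '[-0.3,-0.5,0,0,0,0,-1, -0.3,-1,0,0,0,0,-1, -0.3,-1,0,0,0,0,-1, -0.3,-1,0,0,0,0,-1, -0.3,-1,0,0,0,0,-1, -0.3,-1,0,0,0,0,-1, -0.3,-1,0,0,0,0,-1, -0.3,-1,0,0,0,0,-1, -0.3,-1,0,0,0,0,-1, -0.3,-1,0,0,0,0,-1, -0.3,-1,0,0,0,0,-1, -0.3,-1,0,0,0,0,-1]'
python3 -c "
from h import *
todo(433,120,100,3.512)"
```

```text
time: 1.55
tool_pos: [148.5, 503.6, 226.7]
tcp_rot: [3.142, 0.0, -2.77]
contact_force: [-0.2, 0.7, 0.2]
grip_width: 92.0
finger_force: 0.0
time: 2.75
tool_pos: [374.5, 219.8, 226.9]
tcp_rot: [3.141, 0.001, -2.773]
contact_force: [-0.6, 0.3, -0.3]
grip_width: 91.7
finger_force: 0.0
t 2.75 tcp [374.5 219.8 226.9] rot [ 3.141e+00  1.000e-03 -2.773e+00] F [-0.6  0.3 -0.3]
shift now [-0.62 -3.8   4.23] shift after turn [-0.61 -3.81  4.23] wz -0.03
```

```bash

python3 -m pendant '[-0.1,-0.8,0.5,0,0,0,-1, -0.1,-0.8,0.8,0,0,0,-1, -0.1,-0.8,0.8,0,0,0,-1, -0.1,-0.8,0.8,0,0,0,-1, -0.2,-0.6,0.8,0,0,0,-1, 0,0,0.5,0,0,0,-1,0,0,0,0,0,0,-1]' | head -2
python3 - <<'E'
from h import *
todo(433,120,12,3.512)
im=save("wrist","w1"); m=camera_model("wrist"); print(m["fov_y"],np.round(m["pose"],2).tolist())
for b in bar("wrist"): print(b[0],b[1],b[2],b[3])
E
```

```text
time: 3.45
tool_pos: [430.7, 120.4, 99.0]
t 3.45 tcp [430.7 120.4  99. ] rot [ 3.14  -0.004 -2.774] F [-0.9 -0.3  1.1]
shift now [-0.07 -0.04  2.9 ] shift after turn [-0.07 -0.04  2.9 ] wz -0.04
67.9832298304888 [[-0.36, -0.9, -0.24, 365.63], [0.93, -0.35, -0.1, 95.81], [0.0, -0.26, 0.97, 259.25], [0.0, 0.0, 0.0, 1.0]]
0.59 [470.24203491 135.88485718] [-0.37154028  0.9284169 ] [13.886972427368164, 137.2015380859375]
```

View pics/w1.png

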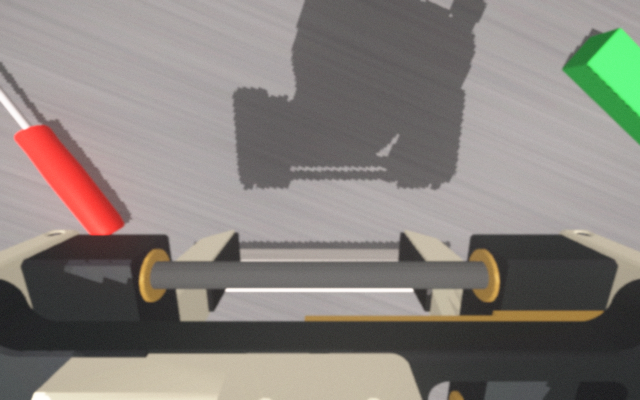

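The wrist view shows the bar between the open fingers (rows 245–290), parallel to the finger line. The screwdriver handle at (110,225) is well clear to the right. I'll descend and push.

```bash

python3 -m pendant '[0,0,0.6,0,0,0,-1, 0,0,0.8,0,0,0,-1, 0,0,0.8,0,0,0,-1, 0,0,0.5,0,0,0,-1, 0,0,0.2,0,0,0,-1, -0.3,0,0,0,0,0,-1, -0.3,0,0,0,0,0,-1, -0.2,0,0,0,0,0,-1, -0.1,0,0,0,0,0,-1, -0.1,0,0,0,0,0,-1, -0.1,0,0,0,0,0,-1, -0.1,0,0,0,0,0,-1]'
python3 - <<'E'
from h import *
import h; h.BAY=bayframe(); print(tobay(get_obs()["tool_pos"]))
todo(433,120,12,3.512)
E
```

```text
time: 4.8
tool_pos: [464.1, 133.8, 13.6]
tcp_rot: [3.141, -0.003, -2.772]
contact_force: [-4.3, -2.1, 3.5]
grip_width: 91.7
finger_force: 2.4
[-209.85454207  115.64349009]
t 4.8 tcp [464.1 133.8  13.6] rot [ 3.141e+00 -3.000e-03 -2.772e+00] F [-4.3 -2.1  3.5]
shift now [ 1.13 -0.06  0.05] shift after turn [ 1.13 -0.06  0.05] wz -0.01
```

```bash

python3 -m pendant '[-0.2,0,0,0,0,0,-1, -0.25,0,0,0,0,0,-1, -0.25,0,0,0,0,0,-1, -0.25,0,0,0,0,0,-1, -0.25,0,0,0,0,0,-1, -0.25,0,0,0,0,0,-1, -0.25,0,0,0,0,0,-1, -0.25,0,0,0,0,0,-1, -0.25,0,0,0,0,0,-1, -0.25,0,0,0,0,0,-1, -0.2,0,0,0,0,0,-1, -0.1,0,0,0,0,0,-1]'
python3 -m pendant '[-0.1,0,0,0,0,0,-1, -0.1,0,0,0,0,0,-1, 0,0,0,0,0,0,-1, 0.2,0,0,0,0,0,-1, 0.4,0,0,0,0,0,-1,0.6,0,0,0,0,0,-1, 0.6,0,-0.6,0,0,0,-1, 0,0,-1,0,0,0,-1, 0,0,-1,0,0,0,-1,0,0,-0.8,0,0,0,-1]'
cat >> h.py <<'E'
def where(cam="top"):
    global BAY; BAY=bayframe(); _,x,y,_=BAY
    for b in bar(cam): print("bar",round(b[0],2),np.round(b[1],1),np.round(b[2],3),np.round(b[3],1),"bay",np.round(tobay(b[1]),1),"ang",np.round(np.arctan2(-(b[2]@x),b[2]@y),3))
E
python3 - <<'E'
from h import *
where(); todo(433,120,12,3.512)
im=save("top","t2")[100:330,140:450]
cv2.imwrite("pics/t2.png",cv2.resize(im[:,:,::-1],None,fx=2.55,fy=2.55,interpolation=cv2.INTER_CUBIC))
E
```

```text
time: 6.0
tool_pos: [542.9, 164.1, 13.8]
tcp_rot: [-3.142, 0.0, -2.772]
contact_force: [-3.7, -1.6, 2.0]
grip_width: 92.1
finger_force: 1.9
time: 7.0
tool_pos: [498.0, 146.5, 117.8]
tcp_rot: [-3.141, 0.003, -2.772]
contact_force: [0.1, 0.2, 0.3]
grip_width: 91.5
finger_force: 0.0
bar 0.48 [598.   98.4] [-0.394  0.919] [35.3 78.6] bay [-79.6  68.4] ang 0.316
t 7.1 tcp [499.8 146.8 119.4] rot [-3.14   0.008 -2.772] F [ 0.4 -0.7 -0.7]
shift now [ 2.4  -0.03  3.58] shift after turn [ 2.4  -0.03  3.58] wz -0.01
```

View pics/t2.png

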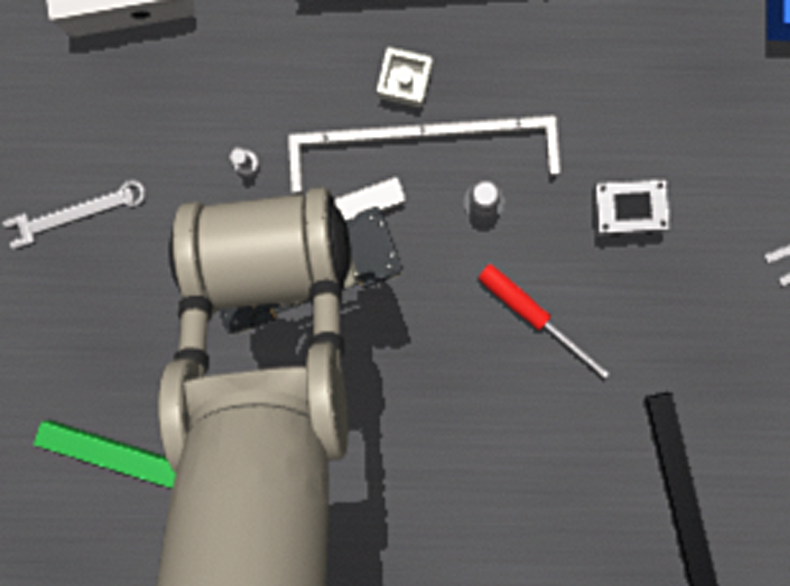

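```bash
python3 - <<'E'
from h import *
import h; h.BAY=bayframe()
c=lambda p:(p[0]/2.55+140-.3,p[1]/2.55+100-.3)
for q in [(400,178),(407,200)]: w=ray("top",c(q),25); print(w)
print(np.round(get_obs()["joint_positions"],2),tobay((571.5,174.5)))
todo(515,319,100,1.941)
E
```

```text
[627.1621906   63.79172876  25.        ]
[600.01664808  54.48319243  25.        ]
[ 0.14  0.45  1.7   0.    1.   -1.8 ] [-99.21846485 146.56087364]
t 7.15 tcp [498.6 146.7 117.5] rot [-3.141  0.005 -2.772] F [ 0.2 -0.7 -0.4]
shift now [-2.58  5.16  0.58] shift after turn [5.16 2.59 0.58] wz 22.49
```

```bash

python3 -m pendant '[0,0,0,0,0,1,1, 0,0,0,0,0,1,1, 0,0,0,0,0,1,1, 0,0,0,0,0,1,1, 0,0,0,0,0,1,1, 0,0,0,0,0,1,1, 0,0,0,0,0,1,1, 0,0,0,0,0,1,1, 0,0,0,0,0,1,1, 0,0,0,0,0,1,1, 0,0,0,0,0,1,1, 0,0,0,0,0,1,1]' |head -1
python3 -m pendant '[0,0,0,0,0,1,1, 0,0,0,0,0,1,1, 0,0,0,0,0,1,1, 0,0,0,0,0,1,1, 0,0,0,0,0,1,1, 0,0,0,0,0,1,1, 0,0,0,0,0,1,1, 0,0,0,0,0,1,1, 0,0,0,0,0,1,1, 0,0,0,0,0,1,1, 0,0,0,0,0,0.5,1]' |head -1
python3 -m pendant '[0.5,0.25,0,0,0,0,1, 0.8,0.4,0.1,0,0,0,1, 0.8,0.4,0.1,0,0,0,1, 0.8,0.4,0.1,0,0,0,1, 0.8,0.4,0.1,0,0,0,1, 0.8,0.4,0.2,0,0,0,1, 0.6,0.3,0,0,0,0,1, 0,0,0,0,0,0,1]'
python3 - <<'E'
from h import *
todo(515,319,14,1.941); save("wrist","w3"); where()
E
```

```text
time: 8.35
time: 9.45
time: 10.25
tool_pos: [512.8, 318.7, 95.9]
tcp_rot: [-3.14, -0.001, 1.943]
contact_force: [-0.1, -0.0, 0.1]
grip_width: 0.5
finger_force: 0.0
t 10.25 tcp [512.8 318.7  95.9] rot [-3.140e+00 -1.000e-03  1.943e+00] F [-0.1 -0.   0.1]
shift now [-0.02  0.07  2.73] shift after turn [-0.02  0.07  2.73] wz 0.02
bar 0.65 [568.4 173.4] [-0.367  0.93 ] [ 35.1 238.2] bay [-102.5  145.7] ang 0.286
bar 0.26 [658.2  36.1] [-0.09   0.996] [ 74.  329.1] bay [-25.2   1. ] ang 0.0
```

View pics/w3.png

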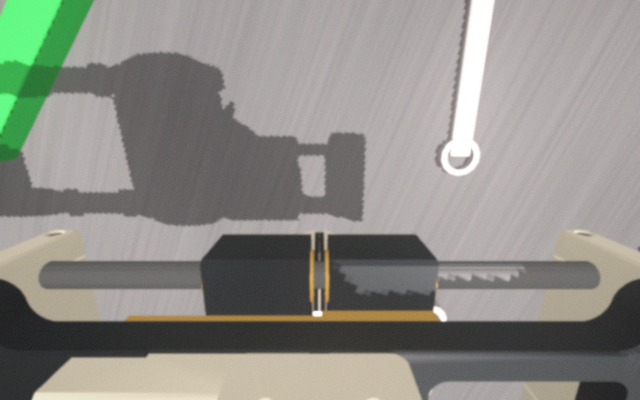

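```bash

python3 -m pendant '[0,0.06,0.6,0,0,0,1, 0,0,0.8,0,0,0,1, 0,0,0.8,0,0,0,1, 0,0,0.5,0,0,0,1, -0.2,0,0,0,0,0,1, -0.3,0,0,0,0,0,1, -0.2,0,0,0,0,0,1, -0.1,0,0,0,0,0,1, -0.1,0,0,0,0,0,1,-0.2,0,0,0,0,0,1,-0.2,0,0,0,0,0,1,-0.2,0,0,0,0,0,1]'
python3 -m pendant '[-0.2,0,0,0,0,0,1,-0.2,0,0,0,0,0,1,-0.2,0,0,0,0,0,1,-0.2,0,0,0,0,0,1,-0.2,0,0,0,0,0,1,-0.2,0,0,0,0,0,1,-0.2,0,0,0,0,0,1,-0.2,0,0,0,0,0,1,-0.1,0,0,0,0,0,1]'
python3 - <<'E'
from h import *
where(); todo(515,319,14,1.941)
im=save("top","t3")[100:330,140:450]
cv2.imwrite("pics/t3.png",cv2.resize(im[:,:,::-1],None,fx=2.55,fy=2.55,interpolation=cv2.INTER_CUBIC))
E
```

```text
time: 11.6
tool_pos: [531.8, 275.8, 17.3]
tcp_rot: [3.14, -0.0, 1.941]
contact_force: [-1.8, 4.0, 2.5]
grip_width: 0.4
finger_force: 2.3
time: 12.5
tool_pos: [550.1, 227.3, 16.7]
tcp_rot: [-3.142, 0.0, 1.94]
contact_force: [-0.5, 4.5, 4.5]
grip_width: 0.5
finger_force: 2.3
bar 0.8 [599.4  96.8] [-0.364  0.931] [ 34.6 220.1] bay [-78.4  66.6] ang 0.283
t 12.6 tcp [550.2 227.   16.5] rot [-3.141e+00  1.000e-03  1.940e+00] F [-0.1  0.2 -0.5]
shift now [3.28 0.01 0.08] shift after turn [3.28 0.02 0.08] wz -0.02
```

View pics/t3.png

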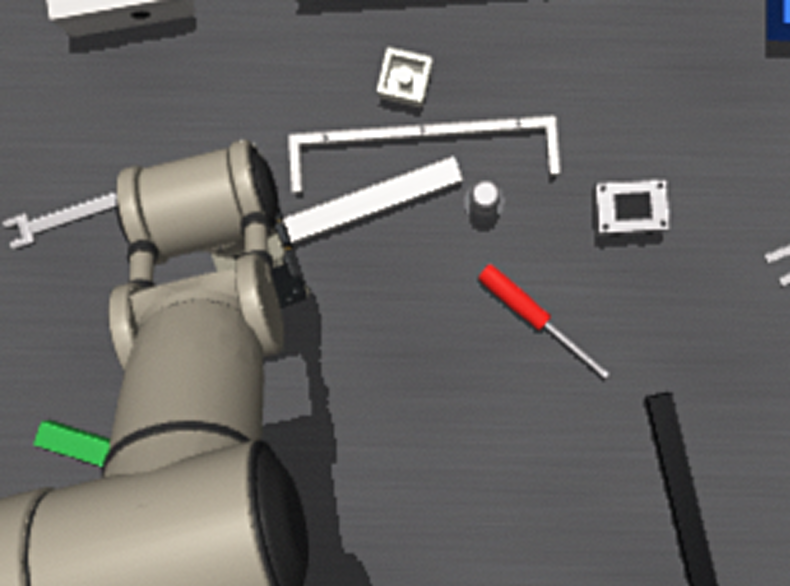

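```bash

python3 -m pendant '[-0.1,0,0,0,0,0,1,-0.2,0,0,0,0,0,1,-0.2,0,0,0,0,0,1,-0.2,0,0,0,0,0,1,-0.2,0,0,0,0,0,1,-0.2,0,0,0,0,0,1,-0.2,0,0,0,0,0,1,-0.2,0,0,0,0,0,1,-0.2,0,0,0,0,0,1]'
python3 -m pendant '[-0.2,0,0,0,0,0,1,-0.2,0,0,0,0,0,1,-0.2,0,0,0,0,0,1,-0.2,0,0,0,0,0,1,-0.2,0,0,0,0,0,1,-0.1,0,0,0,0,0,1,0,0,0,0,0,0,1]'
python3 - <<'E'
from h import *
where(); todo(515,319,14,1.941); print(tobay(get_obs()["tool_pos"]))
im=save("top","t4")[100:330,140:450]
cv2.imwrite("pics/t4.png",cv2.resize(im[:,:,::-1],None,fx=2.55,fy=2.55,interpolation=cv2.INTER_CUBIC))
E
```

```text
time: 13.55
tool_pos: [568.5, 179.9, 16.7]
tcp_rot: [-3.142, -0.0, 1.94]
contact_force: [-0.5, 1.8, -0.7]
grip_width: 0.2
finger_force: 1.1
time: 14.25
tool_pos: [580.7, 148.9, 16.9]
tcp_rot: [3.141, 0.001, 1.94]
contact_force: [0.2, -0.3, -0.3]
grip_width: 0.6
finger_force: 0.0
bar 0.76 [629.5  16.1] [-0.369  0.93 ] [ 36.1 219.3] bay [-55.6 -16.4] ang 0.288
t 14.35 tcp [580.7 149.4  17. ] rot [3.141e+00 1.000e-03 1.940e+00] F [-1.   0.1  0.4]
shift now [ 6.06 -0.    0.1 ] shift after turn [6.06 0.   0.1 ] wz -0.01
[-92.29844553 120.69200491]
```

View pics/t4.png

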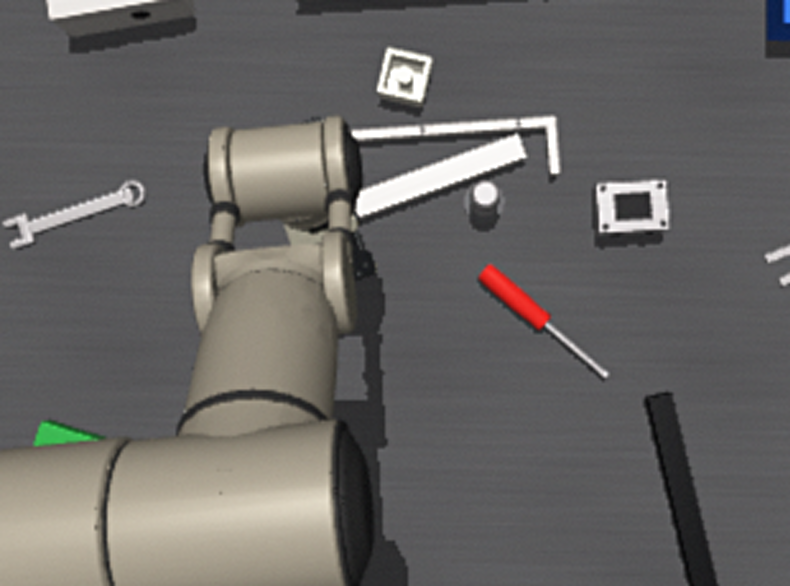

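Bar is straight with its right end behind the post (crop 520,148), touching nothing; centre ≈ (-56,-4) in the bay frame at 0.285 rad, so the waypoint is satisfied. Next I back off and swing the left end in.

```bash

python3 -m pendant '[0.3,0,0,0,0,0,1, 0.5,0,-0.3,0,0,0,1, 0.3,0,-0.8,0,0,0,1, 0,0,-1,0,0,0,1, 0,0,-1,0,0,-1,1, 0,0,-0.3,0,0,-1,1, 0,0,0,0,0,-1,0, 0,0,0,0,0,-1,-1, 0,0,0,0,0,-1,-1, 0,0,0,0,0,-1,-1, 0,0,0,0,0,-1,-1, 0,0,0,0,0,-1,-1]' |head -2
python3 -m pendant '[0,0,0,0,0,-1,-1, 0,0,0,0,0,-1,-1, 0,0,0,0,0,-1,-1, 0,0,0,0,0,-1,-1, 0,0,0,0,0,-1,-1, 0,0,0,0,0,-1,-1, 0,0,0,0,0,-1,-1, 0,0,0,0,0,-1,-1, 0,0,0,0,0,-1,-1, 0,0,0,0,0,-1,-1, 0,0,0,0,0,-0.5,-1]' |head -3
python3 - <<'E'
from h import *
o,x,y,_=bayframe(); t=o-134*x+35*y; print(t); todo(t[0],t[1],15,np.pi+.089); where()
E
```

```text
time: 15.6
tool_pos: [567.8, 181.8, 119.5]
time: 16.7
tool_pos: [567.8, 181.8, 119.5]
tcp_rot: [3.141, 0.001, -3.048]
[546.80335473  60.28240317]
t 16.7 tcp [567.8 181.8 119.5] rot [ 3.141e+00  1.000e-03 -3.048e+00] F [-0.2  1.2 -0.7]
shift now [ 1.08 -3.97  3.48] shift after turn [ 1.06 -3.97  3.48] wz 0.07
bar 0.83 [633.5  11.2] [-0.344  0.939] [ 37.3 206.8] bay [-52.  -21.6] ang 0.262
bar 0.5 [ 461.4 -473.1] [0.825 0.565] [ 57.7 226.1] bay [-266.6 -488.7] ang -1.06
```

```bash

python3 -m pendant '[0.2,-0.6,0,0,0,0,-1, 0.3,-0.8,0,0,0,0,-1, 0.3,-0.9,0,0,0,0,-1, 0.26,-0.9,0,0,0,0,-1, 0,-0.77,0,0,0,0,-1, 0,0,0.6,0,0,0,-1, 0,0,0.8,0,0,0,-1, 0,0,0.8,0,0,0,-1, 0,0,0.8,0,0,0,-1, 0,0,0.45,0,0,0,-1, 0,0,0,0,0,0,-1]'
python3 - <<'E'
from h import *
where(); todo(546.8,60.3,15,np.pi+.089); print(tobay(get_obs()["tool_pos"]))
im=save("top","t5")[100:330,140:450]
cv2.imwrite("pics/t5.png",cv2.resize(im[:,:,::-1],None,fx=2.55,fy=2.55,interpolation=cv2.INTER_CUBIC))
E
```

```text
time: 17.9
tool_pos: [545.9, 58.6, 13.8]
tcp_rot: [3.141, -0.004, -3.052]
contact_force: [-1.1, -0.5, -0.2]
grip_width: 91.4
finger_force: 0.0
bar 0.63 [652.6 -41.2] [-0.364  0.931] [33.9 93.4] bay [-37.6 -75.6] ang 0.283
t 18.0 tcp [547.7  58.7  15.9] rot [-3.142e+00  1.000e-03 -3.052e+00] F [-0.4 -1.   0.4]
shift now [0.02 0.05 0.03] shift after turn [0.02 0.05 0.03] wz 0.01
[-133.25301735   33.39180665]
```

View pics/t5.png

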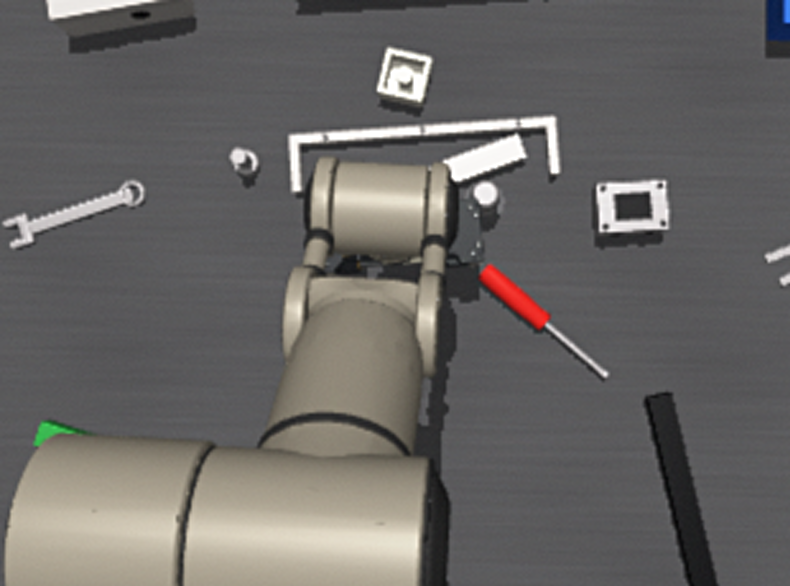

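```bash

python3 -m pendant '[-0.2,0.2,0,0,0,0,-1, -0.3,0,0,0,0,0,-1, -0.2,0,0,0,0,0,-1, -0.1,0,0,0,0,0,-1, -0.1,0,0,0,0,0,-1, -0.15,0,0,0,0,0,-1, -0.15,0,0,0,0,0,-1, -0.15,0,0,0,0,0,-1, -0.15,0,0,0,0,0,-1, -0.15,0,0,0,0,0,-1, -0.15,0,0,0,0,0,-1, -0.15,0,0,0,0,0,-1]'
python3 -m pendant '[-0.15,0,0,0,0,0,-1, -0.15,0,0,0,0,0,-1, -0.15,0,0,0,0,0,-1, -0.1,0,0,0,0,0,-1, -0.1,0,0,0,0,0,-1,-0.1,0,0,0,0,0,-1]'
python3 - <<'E'
from h import *
where(); todo(546.8,60.3,15,np.pi+.089); print(tobay(get_obs()["tool_pos"]))
E
```

```text
time: 19.25
tool_pos: [605.5, 70.2, 15.2]
tcp_rot: [3.142, 0.0, -3.051]
contact_force: [-1.3, 1.0, -0.2]
grip_width: 91.8
finger_force: 0.7
time: 19.85
tool_pos: [627.5, 72.1, 15.2]
tcp_rot: [3.141, -0.001, -3.052]
contact_force: [-3.8, 0.5, 0.2]
grip_width: 91.6
finger_force: 1.8
bar 0.66 [660.7 -59.8] [-0.098  0.995] [33.7 70.6] bay [-31.2 -94.7] ang 0.009
t 19.95 tcp [628.1  72.1  15.2] rot [ 3.142e+00  1.000e-03 -3.051e+00] F [-1.7  0.2 -0.2]
shift now [ 2.74 -0.15  0.01] shift after turn [ 2.74 -0.15  0.01] wz 0.02
[-51.94105378  39.56805278]
```

```bash

python3 -m pendant '[-0.06,0,0,0,0,0,-1, -0.06,0,0,0,0,0,-1, -0.05,0,0,0,0,0,-1, -0.05,0,0,0,0,0,-1, -0.04,0,0,0,0,0,-1]' | sed -n '1,2p;4p;6p'
python3 -m pendant '[-0.03,0,0,0,0,0,-1, -0.02,0,0,0,0,0,-1, -0.02,0,0,0,0,0,-1]' | sed -n '1,2p;4p;6p'
```

```text
time: 20.45
tool_pos: [635.4, 72.9, 15.2]
contact_force: [-3.3, 0.1, 1.4]
finger_force: 1.8
time: 20.75
tool_pos: [637.4, 73.1, 15.2]
contact_force: [-3.3, -1.3, 0.7]
finger_force: 1.7
```

```bash

for i in 1; do python3 -m pendant '[-0.03,0,0,0,0,0,-1, -0.02,0,0,0,0,0,-1]' | sed -n '2p;4p;6p'; done
python3 - <<'E'
from h import *
where(); print(tobay(get_obs()["tool_pos"]))
im=save("top","t6")[130:190,240:380]
cv2.imwrite("pics/t6.png",cv2.resize(im[:,:,::-1],None,fx=5.5,fy=5.5,interpolation=cv2.INTER_CUBIC))
E
```

```text
tool_pos: [639.0, 73.2, 15.2]
contact_force: [-3.1, 0.5, 0.7]
finger_force: 1.7
bar 0.76 [672.2 -57.8] [-0.084  0.996] [34.2 73.2] bay [-19.6 -93.8] ang -0.005
[-40.95001648  39.66260387]
```

View pics/t6.png

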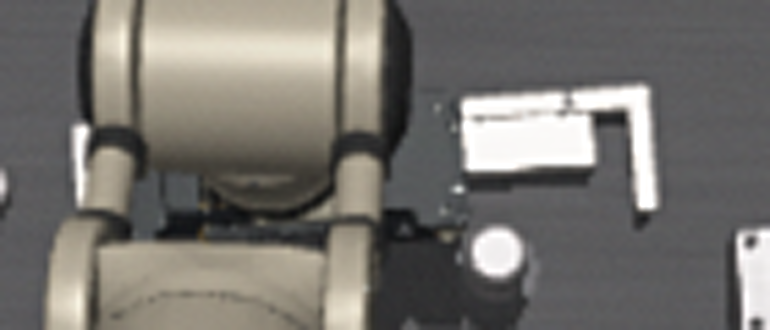

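```bash

python3 -m pendant '[-0.03,0,0,0,0,0,-1, 0,0,0,0,0,0,-1]' | sed -n '2p;4p;6p'
python3 -m pendant '[-0.03,0,0,0,0,0,-1, 0,0,0,0,0,0,-1]' | sed -n '2p;4p;6p'
```

```text
tool_pos: [639.9, 73.3, 15.2]
contact_force: [-2.4, -0.8, 0.3]
finger_force: 1.4
tool_pos: [640.8, 73.4, 15.2]
contact_force: [-3.4, -1.0, 0.0]
finger_force: 1.4
```

```bash

python3 -m pendant '[-0.03,0,0,0,0,0,-1, 0,0,0,0,0,0,-1]' | sed -n '2p;4p;6p'
python3 -m pendant '[-0.02,0,0,0,0,0,-1, 0,0,0,0,0,0,-1]' | sed -n '2p;4p;6p'
```

```text
tool_pos: [641.0, 73.4, 15.2]
contact_force: [-5.7, -1.3, 2.1]
finger_force: 2.7
tool_pos: [641.0, 73.4, 15.2]
contact_force: [-5.7, -0.8, 2.9]
finger_force: 3.6
```

The TCP has stalled and the force is rising, so the bar is against the wall. I'll back off, lift clear and verify.

```bash

python3 -m pendant '[0.1,0,0,0,0,0,-1, 0.3,0,0,0,0,0,-1, 0.5,0,0,0,0,0,-1, 0.5,0,-0.5,0,0,0,-1, 0,0,-1,0,0,0,-1, 0,0,-1,0,0,0,-1, 0,0,-1,0,0,0,-1, 0.8,0,-1,0,0,0,-1, 1,0,-0.5,0,0,0,-1, 1,0,0,0,0,0,-1, 1,0,0,0,0,0,-1, 1,0,0,0,0,0,-1]' | head -2
python3 - <<'E'
from h import *
where(); where("scene"); print(get_obs()["time"])
im=save("top","t7")[130:190,240:380]
cv2.imwrite("pics/t7.png",cv2.resize(im[:,:,::-1],None,fx=5.5,fy=5.5,interpolation=cv2.INTER_CUBIC))
E
```

```text
time: 23.1
tool_pos: [455.9, 56.7, 165.6]
bar 0.57 [665.5  24.9] [-0.09   0.996] [ 37.  239.6] bay [-18.9 -10.9] ang 0.0
bar 0.64 [674.4  25.9] [-0.078  0.997] [ 36.1 242.9] bay [ -9.9 -10.6] ang -0.011
23.3
```

View pics/t7.png

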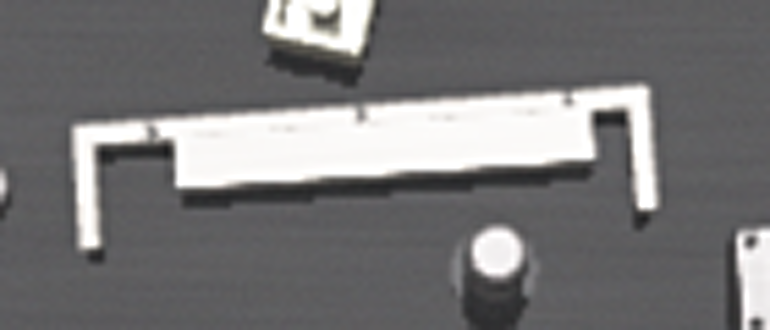

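The bar (crop x 175–595, y 100–190) lies flush along the back wall. It is centred at y ≈ -11 mm and its angle is about 0. I'm handing in.

```bash
python3 -c "
from plant import *
print(close_job())"
```

```text
the job is handed in; nothing more can be done
None
```

The aluminium bar lies flat in the bay against the back wall, about 11 mm right of centre and parallel to within about 0.01 rad; I handed the job in at about 23 s with only light contact forces (under about 7 N) seen and no bystander touched, but no verdict came back.

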